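# Dispense one gluing weight from the washer feeder and slide it into the tray

### The arm

A 6-joint arm with a two-finger parallel gripper is mounted at the origin on the work surface. World frame = base frame: x ahead of the robot, y to its left, z up, the work surface at z = 0. Lengths are in mm, angles in rad, forces in N, time in s.
With the tool pointing down it reaches from about 275 to 1000 mm from the base axis. Payload 8.4 kg.
Tool frame: the origin (TCP) lies on the centre line of the jaws, within the pads' length; the fingertips stand r.tip_reach ahead of it and the grasp point (between the pads) lies 11 mm behind it (r.tip_reach is the distance from the TCP to the fingertips, in mm); z points along the fingers, y is the line along which they close (so a half turn about z gives the same grasp; the last joint's range is limited). The gripper opens to 85 mm and grips with 20 to 120 N. Pads are 22 mm wide; open, the fingers measure 114 mm over their backs; the gripper's body (76 mm by 85 mm) begins 54 mm behind the grasp point. The pads swing forward as they close: fully open they stand 13 mm farther back than shut.
Start: joints at [1.136, 0.353, 1.633, -0, 1.155, -0.002], TCP at [262.133, 567.375, 239.281] pointing down, gripper open.
Joint ranges: [-2.63, 2.63], [-0.92, 2.1], [0.06, 2.66], [-1.3, 4.44], [0, 2.69], [-3.02, 3.02]. Speed limits (rad/s): [2.22, 2.22, 2.79, 3.14, 3.14, 3.14].

### API

Orientations are given as [roll, pitch, yaw] about the fixed x, y, z axes, in that order (R = Rz(yaw) Ry(pitch) Rx(roll)).
In Python, from rig import r gives the robot as it stands.
- The arm moves only by the tool carry_out, never from a script. Its argument "targets" is a list of rows, each an object with "dp": the shift along the tool's x, y, z in mm, a list of three; "yaw": the turn about the tool's z in degrees. A call has 1 to 12 rows; each row is the pose to reach, as a shift and turn from the pose commanded when the call began, along the tool's axes at that moment; what a row does not reach only later rows make up. A row lasts 1/8 s, in which the tool goes at most 62.5 mm and 10.7 degrees, less where a joint would pass 70% of its speed; a pose out of reach is approached as far as the arm can. A call with a gripper value outside its range is refused whole. "fingers" is the opening, from -1 (shut) to 1 (fully open), so that 0 is half open, set as the call begins (left out, the last holds). The fingers move at their own pace and stop on an object; "grip_force" is the grip in N (left out, the last holds). Time passes only in rows, so rows that repeat a pose let the fingers close. It gives the time, the measured TCP pose, the force, the opening and the grip force at its end, in the units of the state.
- r.sense(): the state, without advancing time (a new reading comes with each control period).
- r.grab_frame(name): name is "scene" or "top" or "wrist"; returns the picture (400x640x3 uint8, red, green, blue); there is no depth.
- r.get_calibration(name): a dict with "fx", "fy", "cx", "cy" (pixels), "dist_coeffs" ([k1, k2, p1, p2, k3] as OpenCV has them; the pictures are not rectified), "rvec" (rotation vector, rad) and "tvec" (3), from world to camera coordinates, as OpenCV has them. Camera axes: x right, y down, z forward; pixel columns grow to the right and rows downward; lengths in mm; the calibration is good to about 2 mm. A picture is of the moment at which its call begins: read the wrist's pose just before it. get_calibration takes no time and is no camera call; for the wrist camera it gives the pose at the moment of the call.
- r.sign_off(): hands the job in; it is judged then, once.
The state is a dict: "clock": time; "qpos": joint angles; "qvel": joint speeds; "joint_efforts": joint torques, N m; "eef_pos": TCP position; "tcp_rot": TCP orientation; "contact_force": force on the tool from outside, world axes, zero at the start; "wrist_torque": the same for the moment, N m; "opening": opening from 0.0 (shut) to 1.0 (fully open); "grasp_force": force on a finger pad.
Only numpy, scipy, OpenCV 4.12 (cv2) and the standard library are available. Lean on these libraries where they do the work, as an engineer would, in place of code of your own. Each camera call takes 0.05 s, during which the arm holds its last target. There are 200 camera calls.

### The job

The next gluing weight is wanted at the ship model's desk: press the plunger of the washer feeder fully home once, so that a single washer comes out, and let the plunger spring back. Then slide that washer aside over the desk with the fingertips until it lies wholly inside the parts tray, through the tray's open front. Only push - pick up and lift nothing; the other washers stay in the magazine and the things on the desk stay where they are.

Things in the scene. Friction and masses are not known exactly. Their poses are not given: they have to be found in the camera images.
- feeder: Stack feeder fixed to the desk: square, clear, open-topped magazine, 54 x 54 mm, 37 mm high, on a 2 mm base plate 60 mm wide. Origin: on the desk under the magazine's centre; +x = the way a washer comes out. A slot under the front wall lets only the lowest washer leave. Rails and spring barrels up to 12 mm high lie beside the plunger at x = -86 to -24 mm, out to y = +-41 mm.
- plunger (a joint): Travel of the feeder's plunger along the feeder's +x (m): 0 at rest (out), 0.058 fully home at its stop. Return spring 3 N at rest to 6.5 N home, plus up to 1.5 N of friction. Pushed home it drives the lowest washer out, flat, on to the outlet apron; let go, it springs out by itself in under 1 s and the stack drops by one.
- outlet (a point): Top of the outlet apron, 2 mm above the desk and 56 mm in front of the magazine's centre: a dispensed washer's centre comes to lie about here. The apron is the front of the base plate, flat and without lips: feeder x = 27 to 85 mm, y = -30 to +30 mm. Axes as the feeder.
- plunger_plate (a point): Centre of the pressing face of the plunger's upright thumb plate, 30 mm above the desk; moves with the plunger. The plate is 44 mm wide, 8 mm thick and stands from 6 to 50 mm above the desk. At rest this point is 94 mm behind the magazine's centre (feeder x = -94 mm); push it along the feeder's +x.
- washer_1: The lowest of four equal thick steel washers stacked in the magazine, the one that comes out: outside diameter 44 mm, hole 21 mm, 8 mm thick, about 74 g. Origin: centre of its underside, z up when flat. In the magazine it lies on the base plate, 2 mm above the desk.
- washer_2: Second washer from below, same size; drops to the bottom of the magazine and must stay in it.
- washer_3: Third washer from below, same size; stays in the magazine.
- washer_4: Top washer, same size; stays in the magazine.
- tray: Shallow grey sheet-steel parts tray fixed on the desk beside the feeder's outlet, on the feeder's +y side: 96 mm deep (x) by 116 mm wide (y). Origin: on the desk at its centre; its open front is at x = -48 mm and faces -x; the other three sides have rims 12 mm high and 4 mm thick, so that inside it is 92 mm deep and 108 mm wide. Its floor is level with the desk, without a lip at the open front.
- glue_bottle: Bystander, loose: small white glue bottle, 33 mm in diameter, 78 mm high, standing near the feeder. Origin: centre of its foot.
- thread_spool: Bystander, loose: thread spool standing near the feeder, 33 mm in diameter, 40 mm high. Origin: centre of its foot.
- paint_jar: Bystander, loose: paint jar, 36 mm in diameter, 42 mm high, standing near the feeder. Origin: centre of its foot.
- varnish_jar: Bystander, loose: amber varnish jar, 37 mm in diameter, 50 mm high, standing near the feeder. Origin: centre of its foot.
- tape_roll: Bystander, loose: roll of tape lying flat, 68 mm in diameter, 18 mm high. Origin: centre of its underside.
- rotary_tool: Bystander, loose: rotary hand tool lying along its own x, 170 mm long, 31 mm thick. Origin: on the desk under its middle.
- scissors: Bystander, loose: scissors lying flat along their own x, 190 mm long, 75 mm wide, 8 mm high. Origin: on the desk under the pivot.
There are look-alikes about, which are no part of the job. What is shaped like the tray but blue is not meant.

How it is judged:
By the outcome, as a careful person would: the job done as asked, in the order asked, and still so for the second after the job is handed in, with the robot touching nothing.
It also fails if it takes over 48 s, if anything falls off the work surface, if the arm or the gripper's body presses on something with over 40 N, if the wrist force passes 120 N, or if a joint passes its speed limit or range.

## Working session

There is one attempt and no reset: what is moved stays moved. The work goes in short steps, Python scripts to look and compute and a tool call to move; the robot and the scene stay as the last step left them, time stands still between calls to the robot, and variables do not carry over. Pictures are saved under pics/ and viewed, at most 10 in all, crops included, and the job is handed in when it is done.

Besides the shell and the picture viewer there is one more tool, called after "Request:" as a command line: name --argument value ..., lists and objects as JSON in quotes. carry_out: Moves the arm, as the interface text tells. Its arguments: {"type":"object","properties":{"targets":{"type":"array","items":{"type":"object","properties":{"dp":{"type":"array","items":{"type":"number"}},"yaw":{"type":"number"}}}},"fingers":{"type":"number"},"grip_force":{"type":"number"}},"required":["targets"]}

```bash
mkdir -p pics; ls; python3 - <<'E'
from rig import r
import cv2
s=r.sense();print(s['clock'],s['eef_pos'],s['tcp_rot'],s['opening'],r.tip_reach)
for n in('scene','top'):
    cv2.imwrite(f'pics/{n}0.png',r.grab_frame(n)[:,:,::-1]);c=r.get_calibration(n);print(n,c)
E
```

```text
pics
0.0 [261.93318971 566.94909327 238.57238475] [-3.14023610e+00  8.44847915e-06  2.70882248e+00] 0.9982999808789836 8.0
scene {'fx': 474.59716863932164, 'fy': 474.59716863932164, 'cx': 316.08947897637955, 'cy': 205.53407434499604, 'dist_coeffs': array([-0.0663306,  0.       ,  0.       ,  0.       ,  0.       ]), 'rvec': array([ 0.72278757,  2.65122284, -1.05674955]), 'tvec': array([ 494.44942218, -130.45890679, 1189.7653228 ])}
top {'fx': 402.1575548990748, 'fy': 402.1575548990748, 'cx': 318.68806506684393, 'cy': 200.21929181248197, 'dist_coeffs': array([-0.03046035,  0.        ,  0.        ,  0.        ,  0.        ]), 'rvec': array([ 2.13753376, -2.11233588,  0.18568353]), 'tvec': array([-71.18991195, 575.24576446, 950.22690442])}
```

View pics/top0.png

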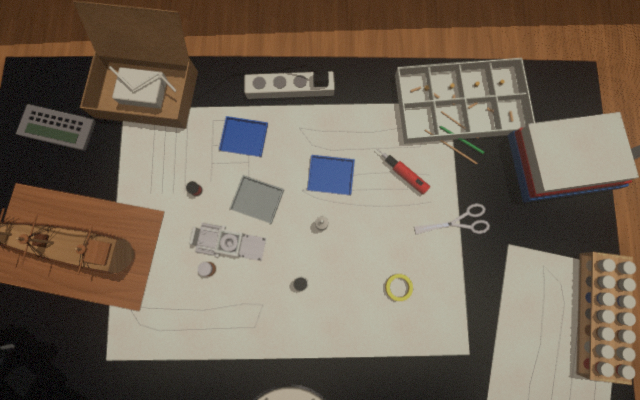

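View pics/scene0.png

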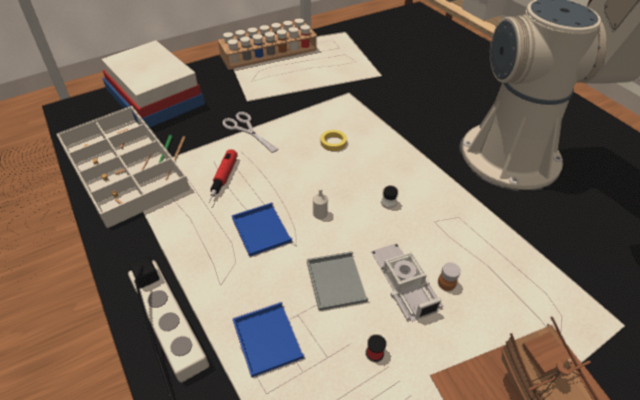

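The top view has the feeder at about (229,242), its plunger on the left (197,240) and its apron on the right (253,247). There are three tray shapes: blue at (243,136), blue at (330,175) and grey at (258,199). The grey one fits, because it is grey and lies beside the outlet. I'll check this in an enlarged crop.

```bash
cat > h.py <<'E'
import numpy as np,cv2
from rig import r
def ray(n,px,z,c=None):
    c=c or r.get_calibration(n);K=np.array([[c['fx'],0,c['cx']],[0,c['fy'],c['cy']],[0,0,1]])
    u=cv2.undistortPoints(np.array(px,float).reshape(-1,1,2),K,c['dist_coeffs']).reshape(-1,2)
    R=cv2.Rodrigues(c['rvec'])[0];C=-R.T@c['tvec'];d=np.c_[u,np.ones(len(u))]@R
    return C+d*((z-C[2])/d[:,2])[:,None]
def proj(n,P):
    c=r.get_calibration(n);K=np.array([[c['fx'],0,c['cx']],[0,c['fy'],c['cy']],[0,0,1]])
    return cv2.projectPoints(np.array(P,float).reshape(-1,1,3),c['rvec'],c['tvec'],K,c['dist_coeffs'])[0].reshape(-1,2)
E
python3 - <<'E'
import cv2,numpy as np
a=cv2.imread('pics/top0.png')[165:290,175:285];b=cv2.imread('pics/scene0.png')[235:330,295:455]
a=cv2.resize(a,None,fx=3.6,fy=3.6,interpolation=cv2.INTER_CUBIC);b=cv2.resize(b,None,fx=2.5,fy=2.5,interpolation=cv2.INTER_CUBIC)
o=np.zeros((450,800,3),np.uint8);o[:a.shape[0],:a.shape[1]]=a;o[:b.shape[0],400:400+b.shape[1]]=b
cv2.imwrite('pics/crop0.png',o)
from h import *
print(ray('top',[(229,242),(197,240),(253,247),(258,199),(194,188),(206,269),(320,223)],0).round())
E
```

```text
[[473. 166.   0.]
 [477. 249.   0.]
 [461. 103.   0.]
 [587.  95.   0.]
 [615. 267.   0.]
 [404. 222.   0.]
 [525. -68.   0.]]
```

View pics/crop0.png

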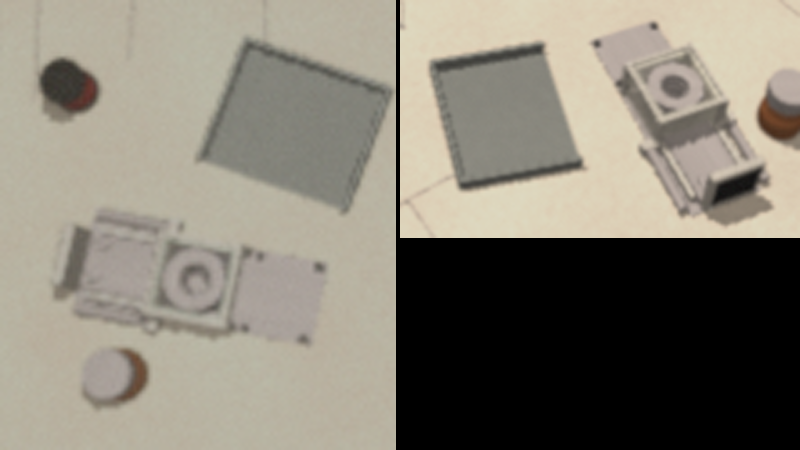

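The crop shows that the grey tray's open front faces the feeder, with its ends at crop (202,160) and (345,210). The thumb plate is at (65,258). The apron's front corners are near (328,262) and (310,345). The varnish jar is at (115,375), clear of the push line.

```bash
python3 - <<'E'
from h import *
f=lambda p:np.array(p)/3.6+[175,165]-.36
ap=ray('top',f([(328,262),(310,345)]),2);print('apron',ap.round(1),np.linalg.norm(ap[0]-ap[1]))
m=ray('top',f([(163,234),(244,244),(231,328),(150,318)]),39);print('mag',m.round(1),m.mean(0),np.linalg.norm(np.diff(m,axis=0),axis=1))
t=ray('top',f([(202,160),(345,210)]),12);t2=ray('top',f([(248,40),(391,90)]),12);print('tray',t.round(1),t2.round(1),np.linalg.norm(t[0]-t[1]),np.linalg.norm(t2[0]-t[0]))
pl=ray('top',f([(75,227),(55,290)]),50);print('plate',pl.round(1),np.linalg.norm(pl[0]-pl[1]))
w=ray('top',f([(194,278)]),34);print('washer',w)
# second view: magazine top & apron corners in scene
g=lambda p:(np.array(p)-[400,0])/2.5+[295,235]-.3
print('mag sc',ray('scene',g([(622,68),(688,46),(727,98),(655,125)]),39).round(1))
ms=ray('scene',g([(622,68),(688,46),(727,98),(655,125)]),39).mean(0)
ts=ray('scene',g([(545,45),(582,165)]),12);print('tray front sc',ts.round(1)); print(ms)
# feeder frame from mag centre->apron front middle (x=85)
c=m.mean(0)[:2];e=ap.mean(0)[:2]-c;print('len',np.linalg.norm(e),'ang',np.degrees(np.arctan2(e[1],e[0])))
d=ap[0]-ap[1];print('perp ang',np.degrees(np.arctan2(d[1],d[0]))-90)
d=t[0]-t[1];print('tray y ang',np.degrees(np.arctan2(d[1],d[0])))
p=pl.mean(0)[:2]-c;print('plate len',np.linalg.norm(p),np.degrees(np.arctan2(-p[1],-p[0])))
E
```

```text
apron [[486.1  71.2   2. ]
 [427.1  81.9   2. ]] 59.96807718259885
mag [[500.8 181.5  39. ]
 [494.6 124.8  39. ]
 [436.8 131.1  39. ]
 [442.8 187.3  39. ]] [468.77516866 156.18241055  39.        ] [57.03653908 58.15221181 56.47919458]
tray [[557.3 163.1  12. ]
 [522.4  59.   12. ]] [[646.3 134.   12. ]
 [610.2  28.6  12. ]] 109.84190484884584 93.5875155832146
plate [[503.7 239.8  50. ]
 [460.4 250.7  50. ]] 44.69529287481829
washer [[471.03982015 159.48486119  34.        ]]
mag sc [[500.9 130.2  39. ]
 [443.8 139.2  39. ]
 [449.2 193.4  39. ]
 [510.7 185.1  39. ]]
tray front sc [[526.5  64.8  12. ]
 [565.1 173.   12. ]]
[476.12999982 161.96784134  39.        ]
len 80.56970488620642 ang -98.7062013823847
perp ang -100.30977024389887
tray y ang 71.48599807487821
plate len 90.06410262975182 -98.48042316202233
```

Request:
carry_out --targets '[{"dp": [-30, -15, 12], "yaw": 7}, {"dp": [-70, -35, 28], "yaw": 16}, {"dp": [-120, -58, 45], "yaw": 26}, {"dp": [-170, -82, 65], "yaw": 36}, {"dp": [-215, -105, 85], "yaw": 46}, {"dp": [-255, -125, 100], "yaw": 56}, {"dp": [-290, -142, 115], "yaw": 65}, {"dp": [-312, -152, 125], "yaw": 71}, {"dp": [-324, -158, 129], "yaw": 73.7}, {"dp": [-324, -158, 129], "yaw": 73.7}, {"dp": [-324, -158, 129], "yaw": 73.7}]' --fingers -1 --grip_force 60

```text
clock: 1.48
eef_pos: [489.7, 288.8, 110.6]
tcp_rot: [3.141, -0.0, 1.424]
contact_force: [0.5, -0.4, -0.7]
opening: -0.002
grasp_force: 0.0
```

```bash
python3 - <<'E'
from h import *
s=r.sense();print(s['clock'],s['eef_pos'],s['tcp_rot'],s['opening'],s['contact_force'],r.tip_reach)
n='wrist';I=r.grab_frame(n);cv2.imwrite('pics/w1.png',I[:,:,::-1])
c=r.get_calibration(n)
for P in [(470.5,159,39),(462,104,2),(484,252,50)]:print(proj(n,[P]))
T=r.grab_frame('top')
E
```

```text
1.475 [489.69835496 288.78446246 110.64159504] [ 3.14140137e+00 -4.16094511e-04  1.42441030e+00] -0.0018505220406920507 [ 0.47557756 -0.4006799  -0.68099912] 8.0
[[321.28271171 347.19146946]]
[[320.81935969 360.69686126]]
[[321.09514155 262.28336341]]
```

View pics/w1.png

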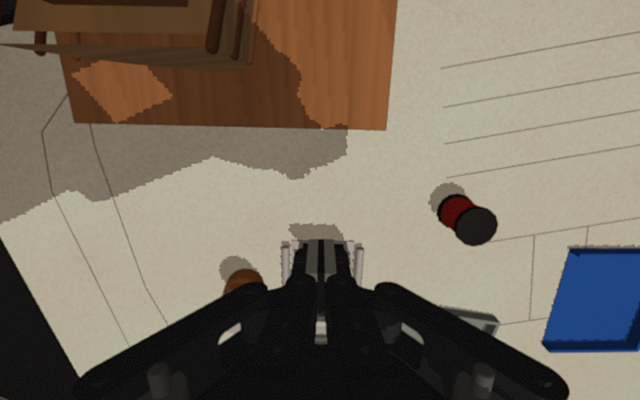

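The wrist view shows the plunger's rails symmetric about column ~322 (285 to 360), in line with the fingers, so lateral alignment is good. I'll go down and approach.

Request:
carry_out --targets '[{"dp": [0, 0, 25]}, {"dp": [0, 0, 55]}, {"dp": [0, 0, 75]}, {"dp": [0, 0, 82]}, {"dp": [0, 0, 82]}, {"dp": [-8, 0, 82]}, {"dp": [-16, 0, 82]}, {"dp": [-24, 0, 82]}, {"dp": [-32, 0, 82]}, {"dp": [-40, 0, 82]}, {"dp": [-40, 0, 82]}]'

```text
schema error: expected keys dp, yaw
```

Request:
carry_out --targets '[{"dp": [0, 0, 25], "yaw": 0}, {"dp": [0, 0, 55], "yaw": 0}, {"dp": [0, 0, 75], "yaw": 0}, {"dp": [0, 0, 82], "yaw": 0}, {"dp": [0, 0, 82], "yaw": 0}, {"dp": [-8, 0, 82], "yaw": 0}, {"dp": [-16, 0, 82], "yaw": 0}, {"dp": [-24, 0, 82], "yaw": 0}, {"dp": [-32, 0, 82], "yaw": 0}, {"dp": [-40, 0, 82], "yaw": 0}, {"dp": [-40, 0, 82], "yaw": 0}]'

```text
clock: 2.95
eef_pos: [484.1, 248.4, 28.7]
tcp_rot: [3.141, -0.001, 1.421]
contact_force: [-1.7, 3.0, 1.7]
opening: -0.001
grasp_force: 1.8
```

Request:
carry_out --targets '[{"dp": [-6, 0, 0], "yaw": 0}, {"dp": [-12, 0, 0], "yaw": 0}, {"dp": [-18, 0, 0], "yaw": 0}, {"dp": [-24, 0, 0], "yaw": 0}, {"dp": [-30, 0, 0], "yaw": 0}, {"dp": [-35, 0, 0], "yaw": 0}, {"dp": [-39, 0, 0], "yaw": 0}, {"dp": [-42, 0, 0], "yaw": 0}, {"dp": [-42, 0, 0], "yaw": 0}]'

```text
clock: 4.08
eef_pos: [477.7, 207.3, 28.6]
tcp_rot: [-3.141, -0.001, 1.422]
contact_force: [-3.3, 6.2, 1.1]
opening: -0.004
grasp_force: 3.0
```

Request:
carry_out --targets '[{"dp": [-2, 0, 0], "yaw": 0}, {"dp": [-4, 0, 0], "yaw": 0}, {"dp": [-5, 0, 0], "yaw": 0}, {"dp": [-5, 0, 0], "yaw": 0}]'

```text
clock: 4.58
eef_pos: [477.7, 205.5, 28.8]
tcp_rot: [3.141, -0.006, 1.42]
contact_force: [-6.3, 26.8, -2.6]
opening: 0.001
grasp_force: 13.4
```

The force rose sharply to 27 N, so the plunger is at its stop. I'll back off and lift.

Request:
carry_out --targets '[{"dp": [15, 0, 0], "yaw": 0}, {"dp": [40, 0, 0], "yaw": 0}, {"dp": [65, 0, 0], "yaw": 0}, {"dp": [85, 0, 0], "yaw": 0}, {"dp": [92, 0, -10], "yaw": 0}, {"dp": [92, 0, -40], "yaw": 0}, {"dp": [92, 0, -75], "yaw": 0}, {"dp": [92, 0, -90], "yaw": 0}, {"dp": [92, 0, -90], "yaw": 0}]'

```text
clock: 5.7
eef_pos: [491.2, 293.0, 119.2]
tcp_rot: [3.14, -0.001, 1.422]
contact_force: [-0.3, -0.1, 0.3]
opening: -0.002
grasp_force: 0.0
```

```bash
python3 - <<'E'
from h import *
s=r.sense();print(s['eef_pos'],s['tcp_rot'],s['contact_force'])
a=r.grab_frame('top')[:,:,::-1][165:290,175:285];b=r.grab_frame('scene')[:,:,::-1][235:330,295:455]
a=cv2.resize(a,None,fx=3.6,fy=3.6,interpolation=cv2.INTER_CUBIC);b=cv2.resize(b,None,fx=2.5,fy=2.5,interpolation=cv2.INTER_CUBIC)
o=np.zeros((450,800,3),np.uint8);o[:a.shape[0],:a.shape[1]]=a;o[:b.shape[0],400:400+b.shape[1]]=b
cv2.imwrite('pics/crop1.png',o)
E
```

```text
[491.16962602 293.00581391 119.19615142] [ 3.14015964e+00 -1.03858870e-03  1.42229726e+00] [-0.33816425 -0.07894239  0.2830349 ]
```

View pics/crop1.png

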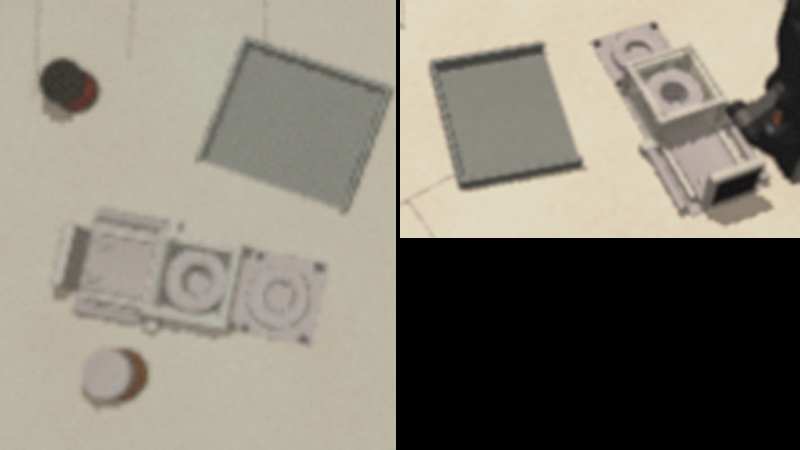

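The top washer view shows that one washer came out flat on the apron, at crop (281,295). The plunger has sprung back and the stack is still in the magazine. Next I'll move to the outlet's far side with the fingers slightly open.

Request:
carry_out --targets '[{"dp": [-10, -3, 0], "yaw": -8}, {"dp": [-30, -8, 0], "yaw": -18}, {"dp": [-55, -15, 0], "yaw": -28}, {"dp": [-85, -23, 0], "yaw": -38}, {"dp": [-115, -31, 0], "yaw": -48}, {"dp": [-145, -39, 0], "yaw": -58}, {"dp": [-170, -45, 0], "yaw": -68}, {"dp": [-186, -49, 0], "yaw": -78}, {"dp": [-192, -51, 10], "yaw": -86}, {"dp": [-192, -51, 30], "yaw": -90}, {"dp": [-192, -51, 59], "yaw": -90}, {"dp": [-192, -51, 59], "yaw": -90}]' --fingers -0.62

```text
clock: 7.3
eef_pos: [409.6, 109.9, 57.1]
tcp_rot: [-3.139, -0.005, 2.993]
contact_force: [-1.1, 0.6, 0.1]
opening: 0.189
grasp_force: 0.0
```

Request:
carry_out --targets '[{"dp": [0, 0, 20], "yaw": 0}, {"dp": [0, 0, 32], "yaw": 0}, {"dp": [0, 0, 40], "yaw": 0}, {"dp": [0, 0, 44], "yaw": 0}, {"dp": [0, 0, 44], "yaw": 0}]'

```text
clock: 7.92
eef_pos: [411.9, 110.7, 15.3]
tcp_rot: [-3.142, -0.0, 2.993]
contact_force: [0.6, -0.8, -0.4]
opening: 0.194
grasp_force: 0.0
```

```bash
python3 - <<'E'
from h import *
s=r.sense();print(s['clock'],s['eef_pos'],s['tcp_rot'],s['opening'],s['contact_force'])
b=r.grab_frame('scene')[:,:,::-1][130:330,290:510]
cv2.imwrite('pics/s2.png',cv2.resize(b,None,fx=3,fy=3,interpolation=cv2.INTER_CUBIC))
E
```

```text
7.925 [411.91727377 110.65375155  15.31141964] [-3.14153288e+00 -1.42868425e-04  2.99329483e+00] 0.19441214705788848 [ 0.55082608 -0.81383039 -0.42051761]
```

View pics/s2.png

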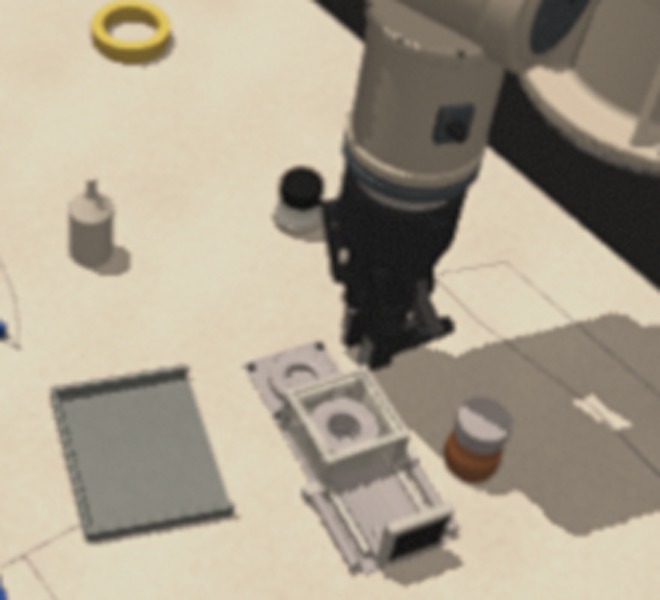

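The knuckle's lowest outer point is at crop (450,328), which is scene (440,239). I'll work out its height against the magazine.

```bash
python3 - <<'E'
from h import *
t=np.array([411.9,110.7]);y=np.array([.148,.989]);x=np.array([-.989,.148])
for p in [(450,325),(440,338),(420,345),(400,353),(390,345)]:
    q=np.array(p)/3+[290,130]
    A=ray('scene',[q],0)[0];B=ray('scene',[q],100)[0]
    for off in (0,13,-13):
        f=lambda P:(P[:2]-t)@x-off
        k=f(A)/(f(A)-f(B));P=A+k*(B-A);print(p,off,'lat',((P[:2]-t)@y).round(1),'z',P[2].round(1))
E
```

```text
(450, 325) 0 lat 71.6 z 115.2
(450, 325) 13 lat 58.4 z 94.4
(450, 325) -13 lat 84.9 z 135.9
(440, 338) 0 lat 66.7 z 97.2
(440, 338) 13 lat 53.3 z 75.9
(440, 338) -13 lat 80.1 z 118.5
(420, 345) 0 lat 51.5 z 72.9
(420, 345) 13 lat 37.7 z 50.8
(420, 345) -13 lat 65.4 z 95.0
(400, 353) 0 lat 35.7 z 46.3
(400, 353) 13 lat 21.3 z 23.3
(400, 353) -13 lat 50.0 z 69.2
(390, 345) 0 lat 24.4 z 41.6
(390, 345) 13 lat 9.7 z 18.5
(390, 345) -13 lat 39.1 z 64.6
```

Cupping the washer would bring the linkage within a few mm of the magazine's top. I'll turn the jaws 90° and push with the shut fingers, so the linkage runs along the push line.

Request:
carry_out --targets '[{"dp": [0, 0, -25], "yaw": 0}, {"dp": [0, 0, -50], "yaw": 10}, {"dp": [0, 0, -60], "yaw": 20}, {"dp": [0, 0, -60], "yaw": 30}, {"dp": [0, 0, -60], "yaw": 40}, {"dp": [0, 0, -60], "yaw": 50}, {"dp": [0, 0, -60], "yaw": 60}, {"dp": [0, 0, -60], "yaw": 70}, {"dp": [0, 0, -60], "yaw": 80}, {"dp": [0, 0, -50], "yaw": 88}, {"dp": [0, 0, -20], "yaw": 90}, {"dp": [0, 0, -10], "yaw": 90}]' --fingers -1

```text
clock: 9.48
eef_pos: [411.3, 110.5, 24.6]
tcp_rot: [-3.14, 0.001, 1.423]
contact_force: [0.2, 0.1, 0.7]
opening: -0.001
grasp_force: 0.0
```

Request:
carry_out --targets '[{"dp": [0, 0, 6], "yaw": 0}, {"dp": [0, 0, 10], "yaw": 0}, {"dp": [0, 0, 12], "yaw": 0}, {"dp": [0, 0, 12], "yaw": 0}]'

```text
clock: 9.98
eef_pos: [412.1, 110.7, 13.5]
tcp_rot: [3.141, -0.0, 1.423]
contact_force: [-0.2, -0.8, 0.2]
opening: 0.002
grasp_force: 0.0
```

Request:
carry_out --targets '[{"dp": [0, 6, 0], "yaw": 0}, {"dp": [0, 12, 0], "yaw": 0}, {"dp": [0, 17, 0], "yaw": 0}, {"dp": [0, 22, 0], "yaw": 0}, {"dp": [0, 27, 0], "yaw": 0}, {"dp": [0, 32, 0], "yaw": 0}, {"dp": [0, 37, 0], "yaw": 0}, {"dp": [0, 42, 0], "yaw": 0}, {"dp": [0, 47, 0], "yaw": 0}, {"dp": [0, 50, 0], "yaw": 0}, {"dp": [0, 50, 0], "yaw": 0}]'

```text
clock: 11.35
eef_pos: [461.7, 103.3, 13.3]
tcp_rot: [3.141, -0.0, 1.422]
contact_force: [0.1, -0.3, -0.9]
opening: 0.002
grasp_force: 0.1
```

```bash
python3 - <<'E'
from h import *
s=r.sense();print(s['clock'],s['eef_pos'],s['tcp_rot'],s['opening'],s['contact_force'])
a=r.grab_frame('top')[:,:,::-1][165:290,175:285];b=r.grab_frame('scene')[:,:,::-1][215:330,305:465]
a=cv2.resize(a,None,fx=3.6,fy=3.6,interpolation=cv2.INTER_CUBIC);b=cv2.resize(b,None,fx=2.5,fy=2.5,interpolation=cv2.INTER_CUBIC)
o=np.zeros((450,800,3),np.uint8);o[:a.shape[0],:a.shape[1]]=a;o[:b.shape[0],400:400+b.shape[1]]=b
cv2.imwrite('pics/crop3.png',o)
E
```

```text
11.35 [461.69141833 103.25984274  13.30251117] [ 3.14128415e+00 -1.06157789e-04  1.42239722e+00] 0.002268106170149048 [ 0.08642131 -0.25949972 -0.86897139]
```

View pics/crop3.png

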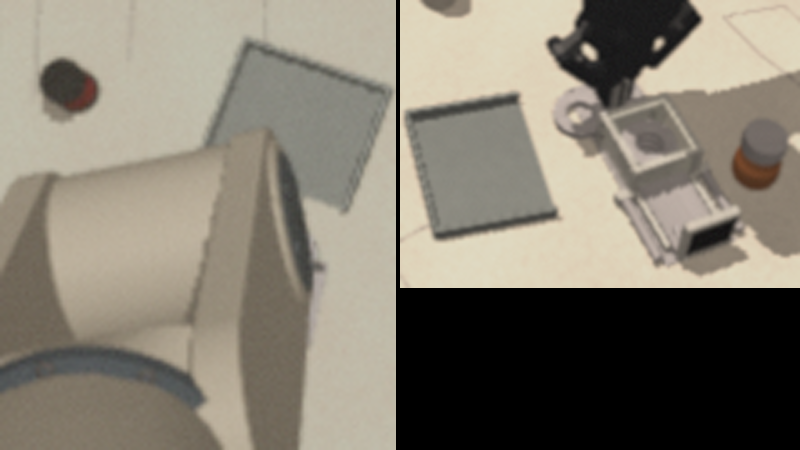

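The washer is ahead of the fingers at scene crop (578,110). I'll compare it with the position I expect, about (498,98).

```bash
python3 - <<'E'
from h import *
print(ray('scene',[(376.1,258.8)],9), proj('scene',[(498,98,9),(588,99,0),(462,103,10)]))
# calibration bias check: earlier washer centre seen in crop1 scene (638,46 approx centre)
print(ray('scene',[((638-400)/2.5+295,47/2.5+235)],10))
E
```

```text
[[493.13164387  99.75600161   9.        ]] [[373.61194484 259.18574283]
 [335.7508659  281.11343033]
 [389.60833309 253.33560127]]
[[461.67500488 104.56852635  10.        ]]
```

Request:
carry_out --targets '[{"dp": [0, 5, 0], "yaw": 0}, {"dp": [0, 10, 0], "yaw": 0}, {"dp": [0, 15, 0], "yaw": 0}, {"dp": [0, 20, 0], "yaw": 0}, {"dp": [0, 25, 0], "yaw": 0}, {"dp": [0, 30, 0], "yaw": 0}, {"dp": [0, 35, 0], "yaw": 0}, {"dp": [0, 40, 0], "yaw": 0}, {"dp": [0, 45, 0], "yaw": 0}, {"dp": [0, 50, 0], "yaw": 0}, {"dp": [0, 50, 0], "yaw": 0}]'

```text
clock: 12.82
eef_pos: [511.4, 95.9, 13.3]
tcp_rot: [3.141, -0.0, 1.422]
contact_force: [-0.7, 0.3, 0.2]
opening: 0.001
grasp_force: 0.0
```

```bash
python3 - <<'E'
from h import *
s=r.sense();print(s['clock'],s['eef_pos'],s['contact_force'])
b=r.grab_frame('scene')[:,:,::-1][205:330,285:485]
cv2.imwrite('pics/s4.png',cv2.resize(b,None,fx=4,fy=4,interpolation=cv2.INTER_CUBIC))
E
```

```text
12.825 [511.38366291  95.85161425  13.3300051 ] [-0.68565969  0.31396803  0.1638253 ]
```

View pics/s4.png

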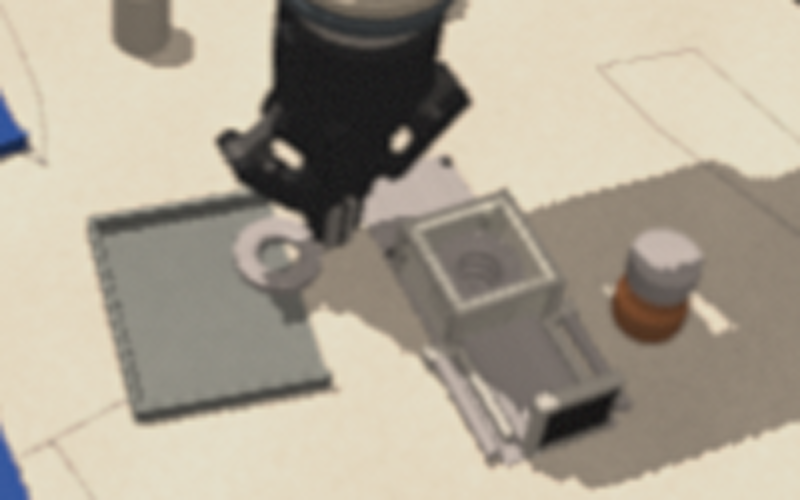

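The washer is crossing the tray's open front, with its centre at crop (277,255), which is scene (354.2,268.7).

```bash
python3 - <<'E'
from h import *
g=lambda p:np.array(p)/4+[285,205]-.35
w=ray('scene',g([(277,255)]),8)[0];print(w.round(1))
# tray outer top corners in scene z=12: back pair and visible front-left end
t=ray('scene',g([(90,218),(135,415),(330,380)]),12);print(t.round(1))
e=(t[2]-t[1])[:2];e/=np.linalg.norm(e);ex=-e;print('x ang',np.degrees(np.arctan2(ex[1],ex[0])))
c=(t[0]+t[1])[:2]/2-48*ex;print('centre',c);ey=np.array([-ex[1],ex[0]])
d=w[:2]-c;print('washer in tray',d@ex,d@ey)
E
```

```text
[544.2  96.2   8. ]
[[613.9  32.2  12. ]
 [652.2 140.6  12. ]
 [564.4 170.7  12. ]]
x ang -18.92881449452594
centre [587.65944484 101.99410184]
washer in tray -39.22029179635204 -19.57893455130145
```

Request:
carry_out --targets '[{"dp": [0, 5, 0], "yaw": 0}, {"dp": [0, 10, 0], "yaw": 0}, {"dp": [0, 15, 0], "yaw": 0}, {"dp": [0, 20, 0], "yaw": 0}, {"dp": [0, 25, 0], "yaw": 0}, {"dp": [0, 30, 0], "yaw": 0}, {"dp": [0, 35, 0], "yaw": 0}, {"dp": [0, 39, 0], "yaw": 0}, {"dp": [0, 42, 0], "yaw": 0}, {"dp": [0, 42, 0], "yaw": 0}]'

```text
clock: 14.12
eef_pos: [552.7, 89.6, 13.3]
tcp_rot: [3.141, -0.0, 1.422]
contact_force: [0.7, -0.7, -0.5]
opening: 0.001
grasp_force: 0.0
```

Request:
carry_out --targets '[{"dp": [0, -5, 0], "yaw": 0}, {"dp": [0, -10, 0], "yaw": 0}, {"dp": [0, -12, -20], "yaw": 0}, {"dp": [0, -12, -50], "yaw": 0}, {"dp": [0, -12, -100], "yaw": 0}, {"dp": [-30, -40, -140], "yaw": 0}, {"dp": [-20, -90, -150], "yaw": 0}, {"dp": [-20, -150, -150], "yaw": 0}, {"dp": [-20, -180, -150], "yaw": 0}, {"dp": [-20, -180, -150], "yaw": 0}]'

```text
clock: 15.38
eef_pos: [369.4, 96.5, 164.3]
tcp_rot: [3.141, -0.0, 1.424]
contact_force: [0.1, -0.5, -0.6]
opening: -0.0
grasp_force: 0.0
```

```bash
python3 - <<'E'
from h import *
s=r.sense();print(s['clock'],s['eef_pos'],s['contact_force'])
a=r.grab_frame('top')[:,:,::-1][165:290,175:285];b=r.grab_frame('scene')[:,:,::-1][225:330,305:465]
a=cv2.resize(a,None,fx=3.6,fy=3.6,interpolation=cv2.INTER_CUBIC);b=cv2.resize(b,None,fx=2.5,fy=2.5,interpolation=cv2.INTER_CUBIC)
o=np.zeros((450,800,3),np.uint8);o[:a.shape[0],:a.shape[1]]=a;o[:b.shape[0],400:400+b.shape[1]]=b
cv2.imwrite('pics/crop5.png',o)
E
```

```text
15.375 [369.40877977  96.53420574 164.30741329] [ 0.13625058 -0.45103915 -0.55603841]
```

View pics/crop5.png

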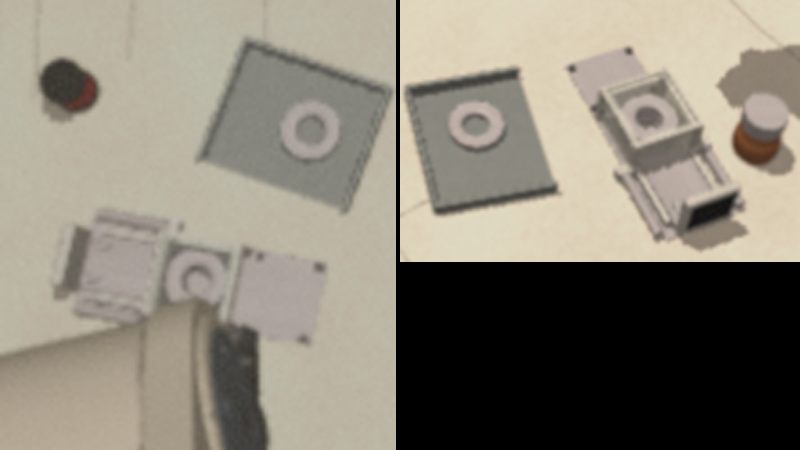

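The washer lies flat and wholly inside the grey tray at crop (310,129), clear of the rims and the open front. The plunger is out, the stack is still in the magazine, and the arm touches nothing.

```bash
python3 -c "
from rig import r
print(r.sign_off())"
```

```text
the job is handed in; nothing more can be done
None
```

The plunger was pressed fully home once and sprang back, the single washer it dispensed was pushed flat and wholly inside the grey tray, and the job was handed in at about 15.5 s; the sign-off gave no verdict.

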